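Close a flow cell on its dowels for a leak test

TASK

On the white leak tester, turn the selector so that its white pointer clicks in at the large green mark. Then pick up the loose flow-cell cover, fit it over the two dowels of the lower half on the tester with the orange edges at the same end, fully flush, and press the pair down against the springs to more than half of the 10 mm travel. Hold it pressed for at least two seconds and finish still pressing it down; leave the other things on the bench alone.

Things in the scene. Friction and masses are not known exactly. Their poses are not given: they have to be found in the camera images.
- station: white leak tester fixed to the bench, housing 150 (x) x 300 (y) x 45 mm, flat grey top; origin under its centre, z up. The flow cell's lower half stands on its left-hand (+y) half at y = +85 mm, the selector on its right-hand half at y = -85 mm
- selector (a joint): angle (rad) of the grey selector knob; grows clockwise seen from above; at 0 the pointer points along the tester's +x (away from the robot). Detents at -0.9, -0.3, 0.3, 0.9; range -1.1 to 1.1. The one at 0.3 has the large green mark, the others small white marks. Starts at -0.9 or -0.3. Near a detent it pulls itself in; turning takes up to about 0.07 N m
- selector_grip (a point): centre of the selector's grip bar, on its vertical axis. Bar 40 mm long (x), 12 mm wide, 26 mm tall (13 mm above and below this point); x runs along the bar to the end with the white pointer and turns with the knob. Under the bar: a disc 42 mm across, 5 mm thick, and a washer 52 mm across, 3 mm thick; the tester's top lies 21 mm below this point
- nest_top (a point): centre of the flat top of the lower half, an aluminium block 120 (x) x 72 (y) x 20 mm, orange stripe at its +x end; 77 mm above the worktop when not pressed, z up. Steel dowels at x = +36 mm (14 mm diameter) and x = -36 mm (10 mm), y = 0: 14 mm tall, straight for 6 mm, then tapered to a third of their diameter
- nest (a joint): how far the lower half is pressed down on its springs (m): 0 up, 0.010 at the stop. With the cover on it, it starts to sink at about 4 N, needs about 8 N half-way and 12 N at the stop; the cover's own weight does not move it
- cover_grip (a point): centre of the cover's handle, 29 mm above its underside. Loose aluminium plate 100 (x) x 60 (y) x 14 mm, about 0.15 kg, lying flat; black bar handle 50 (x) x 16 (y) x 30 mm tall on its middle. Through holes at x = +36 mm (16.5 mm diameter) and x = -36 mm (12.5 mm), y = 0; orange stripe at +x. Fits only with +x along nest_top's +x; flush, this point is 29 mm above nest_top
- timer: bystander: white kitchen-style timer, 66 x 66 x 19 mm, origin under its centre
- brown_vial: bystander: brown vial with a white cap, 24 mm wide, 47 mm tall, origin under its centre
- pen: bystander: marker pen with a black cap, 118 mm long, 13 mm thick, lying, origin under its centre
- dish: bystander: white petri dish, 61 mm diameter, 13 mm tall, origin under its centre

How it is judged:
By the outcome, as a careful person would: the job done as asked, in the order asked, and still so for the second after the job is handed in, while the arm keeps its last pose, push and grip.
It also fails if it takes over 64 s, if anything falls off the work surface, if the arm or the gripper's body presses on something with over 40 N, if the wrist force passes 120 N, or if a joint passes its speed limit or range.

ROBOT

A 7-joint arm with a two-finger parallel gripper is mounted at the origin on a cart in front of the work surface, level with it; the furniture and walls round the work are solid. World frame = base frame: x ahead of the robot, y to its left, z up, the work surface at z = 0. Lengths are in m, angles in rad, forces in N, time in s.
With the tool pointing down it reaches from about 0.425 to 0.875 m from the base axis. Payload 4.7 kg.
Tool frame: the origin (TCP) lies on the centre line of the jaws, within the pads' length; the fingertips stand 14 mm ahead of it and the grasp point (between the pads) lies 5 mm behind it; z points along the fingers, y is the line along which they close (so a half turn about z gives the same grasp; the last joint's range is limited). The gripper opens to 87 mm and grips with 3 to 60 N. Pads are 19 mm wide; open, the fingers measure 117 mm over their backs; the gripper's body (75 mm by 190 mm) begins 51 mm behind the grasp point.
Start: joints at [1.193, 0.321, -0.07, 1.45, 0.023, 1.371, -0.057], TCP at [0.248, -0.601, 0.237] pointing down, gripper open.
Joint ranges: [-2.86, 2.86], [-0.3, 2.09], [-1.38, 1.24], [0.06, 2.45], [-1.56, 4.7], [0.09, 2.05], [-2.69, 2.69]. Speed limits (rad/s): [2.57, 2.57, 3.14, 3.14, 3.14, 3.14, 3.14].

INTERFACE

Orientations are given as a rotation vector (axis times angle).
In Python, from bench import * gives the robot as it stands.
- The arm moves only by the shell command python3 -m jog 'ROWS' [FORCE]. ROWS is JSON, a list of rows, each an object of numbers: "claw": the finger opening in mm, from 0 to 87; "dx", "dy", "dz": the shift along the tool's x, y, z in mm; "spin": the turn about the tool's z in degrees. In form: [{"claw": .., "dx": .., "dy": .., "dz": .., "spin": ..}, ...]. A call has 1 to 20 rows; each row is the pose to reach, as a shift and turn from the pose commanded when the call began, along the tool's axes at that moment; what a row does not reach only later rows make up. A row lasts 1/12 s, in which the tool goes at most 41.7 mm and 7.16 degrees, less where a joint would pass 70% of its speed; a pose out of reach is approached as far as the arm can. A call with a gripper value outside its range is refused whole. The fingers move at their own pace and stop on an object; FORCE is the grip in N (left out, the last holds). Time passes only in rows, so rows that repeat a pose let the fingers close. It gives the time, the measured TCP pose, the force, the opening and the grip force at its end, in the units of the state.
- get_state(): the state, without advancing time (a new reading comes with each control period).
- get_image(name): name is "scene" or "side" or "wrist"; returns a dict with "frame" (384x512x3 uint8, red, green, blue), "depth" (384x512 float32, m along the optical axis (not along the pixel's ray), 0 where there is no reading), "K" (3x3 intrinsics, pixels), "T" (4x4, takes a point from camera to world coordinates); the wrist camera has in their place "mount" (4x4, takes a point from camera to tool coordinates, whose origin is the TCP and whose axes are the flange's). Camera axes: x right, y down, z forward; pixel columns grow to the right and rows downward; lengths in m; the calibration is good to about 2 mm. A picture is of the moment at which its call begins: read the wrist's pose just before it.
- close_job(): hands the job in; it is judged then, once.
The state is a dict: "time": time; "joint_positions": joint angles; "qd": joint speeds; "joint_torque": joint torques, N m; "position": TCP position; "tool_rot": TCP orientation; "ft_force": force on the tool from outside, world axes, zero at the start; "torque": the same for the moment, N m; "grip_width": opening from 0.0 (shut) to 1.0 (fully open); "grip_force": force on a finger pad.
Only numpy, scipy, OpenCV 4.12 (cv2) and the standard library are available. Lean on these libraries where they do the work, as an engineer would, in place of code of your own. Each camera call takes 0.05 s, during which the arm holds its last target. There are 200 camera calls.

## Working session

There is one attempt and no reset: what is moved stays moved. The work goes in short steps, Python scripts to look and compute and a shell command to move; the robot and the scene stay as the last step left them, time stands still between calls to the robot, and variables do not carry over. Pictures are saved under pics/ and viewed, at most 10 in all, crops included, and the job is handed in when it is done.

```bash
mkdir -p pics; ls; cat > h.py <<'E'
from bench import *
import numpy as np, cv2
from scipy.spatial.transform import Rotation as R
def pose():
    s=get_state(); T=np.eye(4); T[:3,:3]=R.from_rotvec(s["tool_rot"]).as_matrix(); T[:3,3]=s["position"]; return T
def grab(n):
    P=pose(); im=get_image(n); T=im["T"] if "T" in im else P@im["mount"]
    d=im["depth"]; h,w=d.shape; u,v=np.meshgrid(np.arange(w),np.arange(h)); K=im["K"]
    c=np.stack([(u-K[0,2])/K[0,0]*d,(v-K[1,2])/K[1,1]*d,d],-1)
    X=c@T[:3,:3].T+T[:3,3]; X[d==0]=np.nan
    return im["frame"],X,K,T
def save(f,name): cv2.imwrite("pics/"+name,cv2.cvtColor(f,cv2.COLOR_RGB2BGR))
E
python3 - <<'E'
from h import *
s=get_state(); print({k:np.round(v,3) for k,v in s.items()})
a=grab("scene"); save(a[0],"scene.png"); np.savez("scene.npz",f=a[0],X=a[1])
b=grab("side"); save(b[0],"side.png"); np.savez("side.npz",f=b[0],X=b[1])
print(a[3].round(3),b[3].round(3))
E
```

```text
pics
{'time': np.float64(0.0), 'joint_positions': array([ 1.193,  0.322, -0.07 ,  1.452,  0.023,  1.371, -0.057]), 'qd': array([-0.001, -0.   ,  0.001, -0.001, -0.001,  0.001,  0.001]), 'joint_torque': array([ 1.0000e-03, -4.9129e+01, -4.0400e-01, -3.1254e+01, -6.4000e-02,
        4.4000e-02,  0.0000e+00]), 'position': array([ 0.248, -0.6  ,  0.235]), 'tool_rot': array([-3.08e+00, -6.11e-01,  1.00e-03]), 'ft_force': array([0.85 , 0.204, 0.52 ]), 'torque': array([ 0.03 , -0.009,  0.003]), 'grip_force': np.float64(0.0), 'grip_width': np.float64(1.002)}
[[-0.501 -0.529  0.685 -0.35 ]
 [-0.865  0.285 -0.413  0.664]
 [ 0.024 -0.799 -0.6    0.906]
 [ 0.     0.     0.     1.   ]] [[-0.941 -0.214  0.262  0.31 ]
 [-0.338  0.568 -0.75   0.91 ]
 [ 0.012 -0.794 -0.607  0.74 ]
 [ 0.     0.     0.     1.   ]]
```

View pics/scene.png

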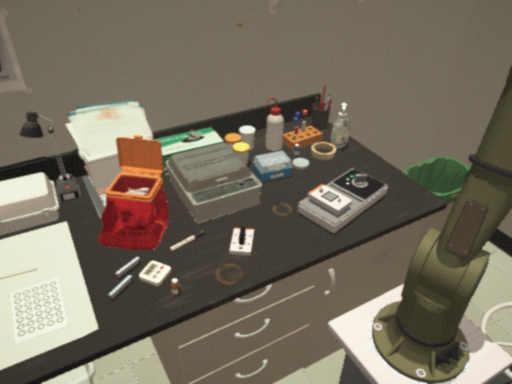

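The scene view shows the tester at about (343,198), with its nest at (330,200) and its knob at (362,180). The cover is at (242,240), the timer at (155,272), the vial at (176,286), the pen at (187,240) and the dish at (300,163).

View pics/side.png

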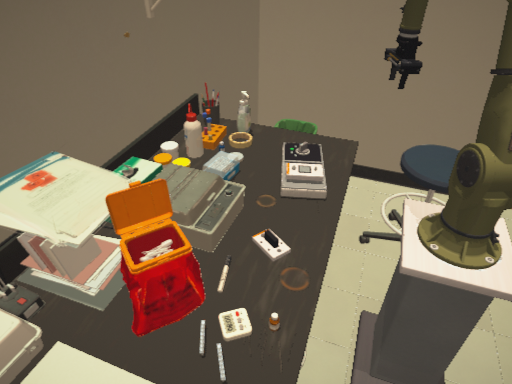

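```bash
python3 - <<'E'
from h import *
X=np.load("scene.npz")["X"]
for n,(u,v) in dict(nest=(330,200),knob=(362,180),cover=(242,240),cov_handle=(241,236),timer=(155,270),vial=(176,284),dish=(300,163),table=(270,235)).items():
    print(n,X[v,u].round(3))
E
```

```text
nest [ 0.465 -0.081  0.08 ]
knob [ 0.522 -0.263  0.06 ]
cover [0.48  0.22  0.033]
cov_handle [0.486 0.22  0.044]
timer [0.504 0.476 0.017]
vial [0.415 0.449 0.033]
dish [ 0.764 -0.178  0.016]
table [0.49  0.118 0.   ]
```

The side view shows the same layout: the tester at (303,170) with its knob at (303,148), and the cover at (271,243) with its black handle. Next I fit rectangles to height bands in the point clouds.

```bash
python3 - <<'E'
from h import *
for n in ("scene","side"):
    d=np.load(n+".npz"); X=d["X"].reshape(-1,3); F=d["f"].reshape(-1,3).astype(int)
    def rect(name,c,r,z0,z1):
        m=(np.hypot(X[:,0]-c[0],X[:,1]-c[1])<r)&(X[:,2]>z0)&(X[:,2]<z1)
        p=X[m]; q=cv2.minAreaRect((p[:,:2]*1000).astype(np.float32)); print(n,name,m.sum(),np.round(q[0]),np.round(q[1]),round(q[2],1),"z",np.median(p[:,2]).round(4))
        return m
    rect("housing",(0.5,-0.17),0.25,0.035,0.055)
    rect("nest",(0.465,-0.09),0.09,0.07,0.082)
    k=rect("knob",(0.525,-0.26),0.05,0.07,0.09)
    rect("cover",(0.48,0.22),0.08,0.009,0.02)
    rect("handle",(0.48,0.22),0.08,0.035,0.055)
    o=(F[:,0]>150)&(F[:,0]-F[:,2]>70)
    for nm,c,r in(("oc",(0.48,0.22),0.08),("on",(0.465,-0.09),0.1)):
        m=o&(np.hypot(X[:,0]-c[0],X[:,1]-c[1])<r); print(nm,m.sum(),X[m].mean(0).round(3) if m.any() else '')
    g=(F[:,1]-F[:,0]>40)&(np.hypot(X[:,0]-.525,X[:,1]+.26)<.06); print("green",X[g].mean(0).round(3) if g.any() else '')
E
```

```text
scene housing 1935 [ 586. -154.] [322. 305.] 14.8 z 0.0465
scene nest 569 [483. -93.] [124.  76.] 14.7 z 0.078
scene knob 51 [ 527. -257.] [37. 19.] 52.6 z 0.0781
scene cover 392 [500. 210.] [ 61. 104.] 55.0 z 0.0146
scene handle 72 [499. 210.] [16. 54.] 55.2 z 0.0437
oc 11 [0.539 0.182 0.015]
on 25 [ 0.537 -0.08   0.078]
green [ 0.57  -0.26   0.049]
side housing 1362 [ 589. -148.] [314. 302.] 14.9 z 0.0452
side nest 468 [485. -91.] [119.  80.] 15.5 z 0.0767
side knob 30 [ 529. -253.] [40. 11.] 61.9 z 0.077
side cover 424 [503. 213.] [ 62. 102.] 55.2 z 0.0135
side handle 95 [503. 214.] [17. 52.] 55.8 z 0.0428
oc 18 [0.545 0.192 0.016]
on 37 [ 0.542 -0.082  0.072]
green [ 0.573 -0.254  0.047]
```

Fits agree. The tester's yaw is about 14.9°, with nest_top at (0.484,-0.092). The selector should be at (0.528,-0.256) and the pointer bar reads about 53–62°, so probably detent -0.9 (66.5°). The cover is at (0.501,0.212) with yaw -35°. I'll move above the knob and look.

```bash
python3 -m jog '[{"claw":50,"dx":390,"dy":-212,"dz":0,"spin":-44},{"claw":50,"dx":390,"dy":-212,"dz":0,"spin":-44},{"claw":50,"dx":390,"dy":-212,"dz":0,"spin":-44},{"claw":50,"dx":390,"dy":-212,"dz":0,"spin":-44},{"claw":50,"dx":390,"dy":-212,"dz":0,"spin":-44},{"claw":50,"dx":390,"dy":-212,"dz":0,"spin":-44},{"claw":50,"dx":390,"dy":-212,"dz":0,"spin":-44},{"claw":50,"dx":390,"dy":-212,"dz":0,"spin":-44},{"claw":50,"dx":390,"dy":-212,"dz":0,"spin":-44},{"claw":50,"dx":390,"dy":-212,"dz":0,"spin":-44},{"claw":50,"dx":390,"dy":-212,"dz":0,"spin":-44},{"claw":50,"dx":390,"dy":-212,"dz":0,"spin":-44},{"claw":50,"dx":390,"dy":-212,"dz":0,"spin":-44},{"claw":50,"dx":390,"dy":-212,"dz":0,"spin":-44},{"claw":50,"dx":390,"dy":-212,"dz":0,"spin":-44},{"claw":50,"dx":390,"dy":-212,"dz":0,"spin":-44}]'
cat > look.py <<'E'
from h import *
import sys
f,X,K,T=grab("wrist"); save(f,sys.argv[1]+".png"); np.savez(sys.argv[1]+".npz",f=f,X=X)
P=pose(); print("tcp",P[:3,3].round(4),"x-az",np.degrees(np.arctan2(P[1,0],P[0,0])).round(2),"zaxis",P[:3,2].round(3),"cam",T[:3,3].round(3))
def rect(c,r,z0,z1,extra=None):
    m=(np.hypot(X[...,0]-c[0],X[...,1]-c[1])<r)&(X[...,2]>z0)&(X[...,2]<z1); p=X[m]
    if len(p)<5: print("few",len(p)); return
    q=cv2.minAreaRect((p[:,:2]*1000).astype(np.float32)); print(len(p),np.round(q[0],1),np.round(q[1],1),round(q[2],1),"z",np.median(p[:,2]).round(4))
E
cat > lk1.py <<'E'
from look import *
rect((.528,-.256),.04,.07,.09); rect((.484,-.092),.09,.07,.08)
F=f.astype(int); g=(F[...,1]-F[...,0]>40)&(X[...,2]<.06); print("green",g.sum(),np.nanmean(X[g],0).round(4))
E
python3 lk1.py w1
```

```text
time: 1.43
position: [0.5266, -0.2577, 0.2363]
tool_rot: [2.631, 1.717, -0.001]
ft_force: [-0.8, -0.3, 0.2]
grip_width: 0.571
grip_force: 0.0
tcp [ 0.5268 -0.2575  0.2364] x-az 66.29 zaxis [-0. -0. -1.] cam [ 0.56  -0.18   0.386]
515 [ 528.6 -254.6] [39.8 11.9] 66.7 z 0.0802
8438 [484.5 -92. ] [120.3  71.9] 14.7 z 0.0788
green 189 [ 0.6295 -0.3904 -0.0213]
```

```bash
ls pics
```

```text
scene.png
side.png
w1.png
```

View pics/w1.png

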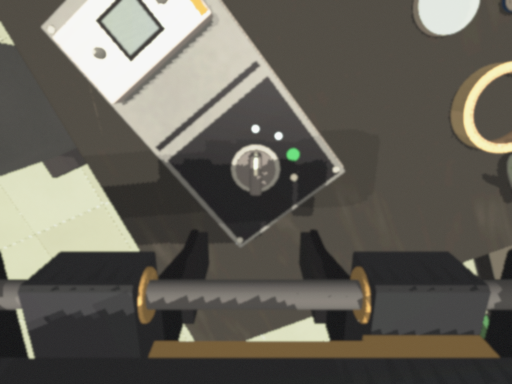

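The wrist view shows the pointer bar at (256,170) pointing up at the small white mark (255,128), so it is at detent -0.9. The green mark is at (293,154). The bar measures 40x12 mm at 66.7°, as given. Descend and grip.

```bash
python3 -m jog '[{"claw":34,"dx":3.4,"dy":0.5,"dz":40,"spin":0},{"claw":34,"dx":3.4,"dy":0.5,"dz":80,"spin":0},{"claw":34,"dx":3.4,"dy":0.5,"dz":110,"spin":0},{"claw":34,"dx":3.4,"dy":0.5,"dz":130,"spin":0},{"claw":34,"dx":3.4,"dy":0.5,"dz":145,"spin":0},{"claw":34,"dx":3.4,"dy":0.5,"dz":155,"spin":0},{"claw":34,"dx":3.4,"dy":0.5,"dz":160,"spin":0},{"claw":34,"dx":3.4,"dy":0.5,"dz":164,"spin":0},{"claw":34,"dx":3.4,"dy":0.5,"dz":164,"spin":0},{"claw":34,"dx":3.4,"dy":0.5,"dz":164,"spin":0},{"claw":8,"dx":3.4,"dy":0.5,"dz":164,"spin":0},{"claw":8,"dx":3.4,"dy":0.5,"dz":164,"spin":0},{"claw":8,"dx":3.4,"dy":0.5,"dz":164,"spin":0},{"claw":8,"dx":3.4,"dy":0.5,"dz":164,"spin":0},{"claw":8,"dx":3.4,"dy":0.5,"dz":164,"spin":0},{"claw":8,"dx":3.4,"dy":0.5,"dz":164,"spin":0},{"claw":8,"dx":3.4,"dy":0.5,"dz":164,"spin":0},{"claw":8,"dx":3.4,"dy":0.5,"dz":164,"spin":0}]' 25
```

```text
time: 2.98
position: [0.5301, -0.2532, 0.0729]
tool_rot: [2.627, 1.721, 0.001]
ft_force: [2.4, -0.5, 0.8]
grip_width: 0.129
grip_force: 25.0
```

Gripped the bar (about 12 mm opening). Turn clockwise 69°.

```bash
python3 -m jog '[{"claw":8,"dx":0,"dy":0,"dz":0,"spin":6},{"claw":8,"dx":0,"dy":0,"dz":0,"spin":12},{"claw":8,"dx":0,"dy":0,"dz":0,"spin":18},{"claw":8,"dx":0,"dy":0,"dz":0,"spin":24},{"claw":8,"dx":0,"dy":0,"dz":0,"spin":30},{"claw":8,"dx":0,"dy":0,"dz":0,"spin":36},{"claw":8,"dx":0,"dy":0,"dz":0,"spin":42},{"claw":8,"dx":0,"dy":0,"dz":0,"spin":48},{"claw":8,"dx":0,"dy":0,"dz":0,"spin":54},{"claw":8,"dx":0,"dy":0,"dz":0,"spin":59},{"claw":8,"dx":0,"dy":0,"dz":0,"spin":63},{"claw":8,"dx":0,"dy":0,"dz":0,"spin":66},{"claw":8,"dx":0,"dy":0,"dz":0,"spin":69},{"claw":8,"dx":0,"dy":0,"dz":0,"spin":69},{"claw":8,"dx":0,"dy":0,"dz":0,"spin":69},{"claw":8,"dx":0,"dy":0,"dz":0,"spin":69},{"claw":8,"dx":0,"dy":0,"dz":0,"spin":69}]'
python3 -c "
from h import *
P=pose();print(np.degrees(np.arctan2(P[1,0],P[0,0])),get_state()['torque'])"
```

```text
time: 4.4
position: [0.5321, -0.2565, 0.073]
tool_rot: [3.136, -0.072, 0.011]
ft_force: [8.7, -7.6, -5.4]
grip_width: 0.136
grip_force: 25.0
-2.619718975529263 [-1.58858257e+00 -1.82235988e+00  1.40571661e-03]
```

```bash
python3 -m jog '[{"claw":34,"dx":0,"dy":0,"dz":0,"spin":0},{"claw":34,"dx":0,"dy":0,"dz":0,"spin":0},{"claw":34,"dx":0,"dy":0,"dz":0,"spin":0},{"claw":34,"dx":0,"dy":0,"dz":0,"spin":0},{"claw":34,"dx":0,"dy":0,"dz":0,"spin":0},{"claw":34,"dx":0,"dy":0,"dz":-20,"spin":0},{"claw":34,"dx":0,"dy":0,"dz":-60,"spin":0},{"claw":34,"dx":0,"dy":0,"dz":-100,"spin":0},{"claw":34,"dx":0,"dy":0,"dz":-140,"spin":0},{"claw":34,"dx":0,"dy":0,"dz":-165,"spin":0},{"claw":34,"dx":0,"dy":0,"dz":-165,"spin":0},{"claw":34,"dx":0,"dy":0,"dz":-165,"spin":0}]'
cat lk1.py > /dev/null; python3 lk1.py w2
```

```text
time: 5.4
position: [0.5303, -0.2531, 0.2395]
tool_rot: [3.139, -0.069, 0.005]
ft_force: [0.6, -0.3, -0.2]
grip_width: 0.39
grip_force: 0.0
tcp [ 0.5293 -0.2527  0.2375] x-az -2.53 zaxis [-0. -0. -1.] cam [ 0.613 -0.256  0.39 ]
481 [ 529.6 -255.8] [11.7 39.3] 87.4 z 0.0804
5381 [492.7 -89.7] [104.   73.1] 14.6 z 0.0789
green 161 [ 0.5699 -0.2572  0.0487]
```

View pics/w2.png

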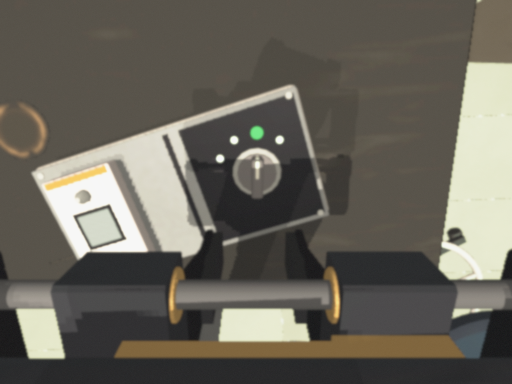

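The pointer now aims at the green mark (257,132) from the knob at (257,172), bar at -2.6°, so detent 0.3 is set. Now above the cover.

```bash
python3 -m jog '[{"claw":40,"dx":-48,"dy":-463,"dz":0,"spin":-140},{"claw":40,"dx":-48,"dy":-463,"dz":0,"spin":-140},{"claw":40,"dx":-48,"dy":-463,"dz":0,"spin":-140},{"claw":40,"dx":-48,"dy":-463,"dz":0,"spin":-140},{"claw":40,"dx":-48,"dy":-463,"dz":0,"spin":-140},{"claw":40,"dx":-48,"dy":-463,"dz":0,"spin":-140},{"claw":40,"dx":-48,"dy":-463,"dz":0,"spin":-140},{"claw":40,"dx":-48,"dy":-463,"dz":0,"spin":-140},{"claw":40,"dx":-48,"dy":-463,"dz":0,"spin":-140},{"claw":40,"dx":-48,"dy":-463,"dz":0,"spin":-140},{"claw":40,"dx":-48,"dy":-463,"dz":0,"spin":-140},{"claw":40,"dx":-48,"dy":-463,"dz":0,"spin":-140},{"claw":40,"dx":-48,"dy":-463,"dz":0,"spin":-140},{"claw":40,"dx":-48,"dy":-463,"dz":0,"spin":-140},{"claw":40,"dx":-48,"dy":-463,"dz":0,"spin":-140},{"claw":40,"dx":-48,"dy":-463,"dz":0,"spin":-140},{"claw":40,"dx":-48,"dy":-463,"dz":0,"spin":-140},{"claw":40,"dx":-48,"dy":-463,"dz":0,"spin":-140},{"claw":40,"dx":-48,"dy":-463,"dz":0,"spin":-140},{"claw":40,"dx":-48,"dy":-463,"dz":0,"spin":-140}]'
cat > lk2.py <<'E'
from look import *
rect((.501,.212),.07,.009,.02); rect((.501,.212),.07,.035,.055)
F=f.astype(int); g=(F[...,0]>150)&(F[...,0]-F[...,2]>80)&(np.hypot(X[...,0]-.501,X[...,1]-.212)<.09)&(X[...,2]>.008); print("orange",g.sum(),np.nanmean(X[g],0).round(4))
E
python3 lk2.py w3
```

```text
time: 7.12
position: [0.5009, 0.2112, 0.2352]
tool_rot: [-1.13, -2.928, 0.004]
ft_force: [0.3, -0.7, -0.7]
grip_width: 0.458
grip_force: 0.0
tcp [0.5009 0.2112 0.2352] x-az 137.86 zaxis [-0.004 -0.001 -1.   ] cam [0.439 0.268 0.385]
3545 [502.3 211.8] [ 60.1 100.4] 54.8 z 0.0157
679 [501.8 212.1] [16.  49.8] 54.9 z 0.0454
orange 468 [0.4984 0.222  0.2293]
```

View pics/w3.png

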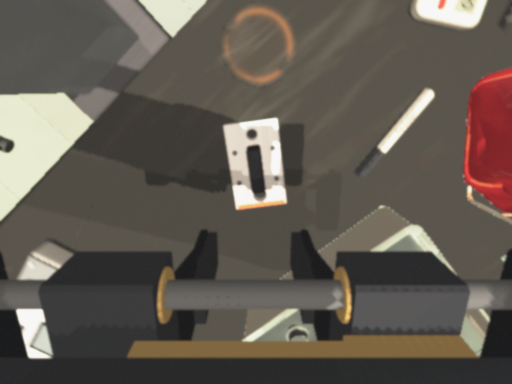

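The cover sits at (255,163) with the orange edge at the bottom (260,206) and the small hole at (252,133), so its yaw is -35° as measured. Handle 16x50 mm at (0.5018,0.2121). Descend and grip.

```bash
python3 -m jog '[{"claw":40,"dx":0,"dy":1.3,"dz":40,"spin":-7},{"claw":40,"dx":0,"dy":1.3,"dz":80,"spin":-7},{"claw":40,"dx":0,"dy":1.3,"dz":120,"spin":-7},{"claw":40,"dx":0,"dy":1.3,"dz":150,"spin":-7},{"claw":40,"dx":0,"dy":1.3,"dz":175,"spin":-7},{"claw":40,"dx":0,"dy":1.3,"dz":190,"spin":-7},{"claw":40,"dx":0,"dy":1.3,"dz":198,"spin":-7},{"claw":40,"dx":0,"dy":1.3,"dz":203,"spin":-7},{"claw":40,"dx":0,"dy":1.3,"dz":203,"spin":-7},{"claw":40,"dx":0,"dy":1.3,"dz":203,"spin":-7},{"claw":10,"dx":0,"dy":1.3,"dz":203,"spin":-7},{"claw":10,"dx":0,"dy":1.3,"dz":203,"spin":-7},{"claw":10,"dx":0,"dy":1.3,"dz":203,"spin":-7},{"claw":10,"dx":0,"dy":1.3,"dz":203,"spin":-7},{"claw":10,"dx":0,"dy":1.3,"dz":203,"spin":-7},{"claw":10,"dx":0,"dy":1.3,"dz":203,"spin":-7},{"claw":10,"dx":0,"dy":1.3,"dz":203,"spin":-7},{"claw":10,"dx":0,"dy":1.3,"dz":203,"spin":-7}]' 40
```

```text
time: 8.67
position: [0.5032, 0.2124, 0.0349]
tool_rot: [0.959, 2.991, -0.001]
ft_force: [-1.6, -1.8, 6.5]
grip_width: 0.183
grip_force: 40.0
```

Gripped at 16 mm. Lift and carry above the nest.

```bash
python3 -m jog '[{"claw":10,"dx":0,"dy":0,"dz":-20,"spin":0},{"claw":10,"dx":0,"dy":0,"dz":-50,"spin":0},{"claw":10,"dx":0,"dy":0,"dz":-90,"spin":0},{"claw":10,"dx":0,"dy":0,"dz":-130,"spin":0},{"claw":10,"dx":0,"dy":0,"dz":-160,"spin":0},{"claw":10,"dx":-10,"dy":-16,"dz":-180,"spin":-3},{"claw":10,"dx":-28,"dy":-45,"dz":-180,"spin":-9},{"claw":10,"dx":-46,"dy":-74,"dz":-180,"spin":-15},{"claw":10,"dx":-64,"dy":-103,"dz":-180,"spin":-21},{"claw":10,"dx":-82,"dy":-131,"dz":-180,"spin":-27},{"claw":10,"dx":-100,"dy":-160,"dz":-180,"spin":-33},{"claw":10,"dx":-118,"dy":-188,"dz":-180,"spin":-38},{"claw":10,"dx":-134,"dy":-214,"dz":-180,"spin":-42},{"claw":10,"dx":-148,"dy":-236,"dz":-180,"spin":-46},{"claw":10,"dx":-158,"dy":-251,"dz":-180,"spin":-49},{"claw":10,"dx":-162,"dy":-258,"dz":-180,"spin":-50},{"claw":10,"dx":-162,"dy":-258,"dz":-180,"spin":-50},{"claw":10,"dx":-162,"dy":-258,"dz":-180,"spin":-50},{"claw":10,"dx":-162,"dy":-258,"dz":-180,"spin":-50}]'
cat > lk3.py <<'E'
from look import *
z=P[2,3]; print("cover/handle:"); rect(P[:2,3],.09,z-.026,z-.01); 
print("nest:"); rect((.484,-.092),.09,.072,.083)
E
python3 lk3.py w4
```

```text
time: 10.25
position: [0.4849, -0.0901, 0.2143]
tool_rot: [0.397, -3.116, -0.001]
ft_force: [0.7, 0.8, -0.9]
grip_width: 0.179
grip_force: 40.0
tcp [ 0.4849 -0.09    0.2144] x-az -165.46 zaxis [-0.  0. -1.] cam [ 0.403 -0.111  0.364]
cover/handle:
8441 [484.7 -89.7] [100.3  60.3] 14.6 z 0.1952
nest:
3090 [456.2 -99.5] [61.6 72.2] 14.9 z 0.0788
```

View pics/w4.png

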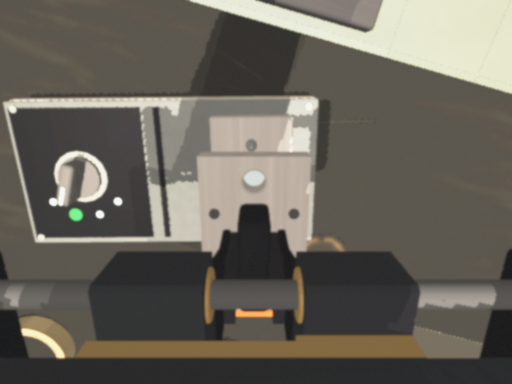

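The cover (254,200) is held squarely above the nest (250,140), with the orange stripe at the bottom end (254,313). I'll check the knob angle by depth, because the pointer looks a bit off in this slanted view.

```bash
python3 - <<'E'
import numpy as np,cv2
d=np.load("w4.npz");X=d["X"];F=d["f"].astype(int)
m=(np.hypot(X[...,0]-.53,X[...,1]+.256)<.035)&(X[...,2]>.072)&(X[...,2]<.088)
p=X[m][:,:2]*1000; print(len(p),cv2.minAreaRect(p.astype(np.float32)), cv2.fitLine(p.astype(np.float32),cv2.DIST_L2,0,.1,.1).ravel())
E
```

```text
687 ((527.6158447265625, -255.3177032470703), (11.98554515838623, 39.364105224609375), 87.04484558105469) [ 9.9926871e-01 -3.8235962e-02  5.2658032e+02 -2.5406018e+02]
```

The selector is fine (-2.5° ≙ detent 0.3). Cover correction is (-0.2,-2.3) mm, so descend over the dowels.

```bash
python3 -m jog '[{"claw":10,"dx":0.8,"dy":-2.2,"dz":20,"spin":0},{"claw":10,"dx":0.8,"dy":-2.2,"dz":45,"spin":0},{"claw":10,"dx":0.8,"dy":-2.2,"dz":65,"spin":0},{"claw":10,"dx":0.8,"dy":-2.2,"dz":75,"spin":0},{"claw":10,"dx":0.8,"dy":-2.2,"dz":80,"spin":0},{"claw":10,"dx":0.8,"dy":-2.2,"dz":83,"spin":0},{"claw":10,"dx":0.8,"dy":-2.2,"dz":86,"spin":0},{"claw":10,"dx":0.8,"dy":-2.2,"dz":89,"spin":0},{"claw":10,"dx":0.8,"dy":-2.2,"dz":92,"spin":0},{"claw":10,"dx":0.8,"dy":-2.2,"dz":95,"spin":0},{"claw":10,"dx":0.8,"dy":-2.2,"dz":98,"spin":0},{"claw":10,"dx":0.8,"dy":-2.2,"dz":98,"spin":0}]'
```

```text
time: 11.3
position: [0.4844, -0.0935, 0.1162]
tool_rot: [0.395, -3.116, -0.001]
ft_force: [0.2, 0.3, -1.4]
grip_width: 0.177
grip_force: 40.0
```

```bash
python3 -m jog '[{"claw":10,"dx":0,"dy":0,"dz":2,"spin":0},{"claw":10,"dx":0,"dy":0,"dz":3.5,"spin":0},{"claw":10,"dx":0,"dy":0,"dz":5,"spin":0},{"claw":10,"dx":0,"dy":0,"dz":6,"spin":0},{"claw":10,"dx":0,"dy":0,"dz":6,"spin":0},{"claw":10,"dx":0,"dy":0,"dz":6,"spin":0}]'; python3 -m jog '[{"claw":10,"dx":0,"dy":0,"dz":2,"spin":0},{"claw":10,"dx":0,"dy":0,"dz":4,"spin":0},{"claw":10,"dx":0,"dy":0,"dz":6,"spin":0},{"claw":10,"dx":0,"dy":0,"dz":6,"spin":0},{"claw":10,"dx":0,"dy":0,"dz":6,"spin":0},{"claw":10,"dx":0,"dy":0,"dz":6,"spin":0}]'
```

```text
time: 11.8
position: [0.4847, -0.0935, 0.111]
tool_rot: [-0.396, 3.117, 0.0]
ft_force: [-2.4, 2.5, 4.5]
grip_width: 0.179
grip_force: 40.0
time: 12.3
position: [0.4847, -0.0934, 0.1054]
tool_rot: [0.395, -3.117, 0.0]
ft_force: [-4.6, 3.6, 9.6]
grip_width: 0.179
grip_force: 40.0
```

Force and depth suggest about 6–7 mm of travel. Press 2 mm more, hold, and look.

```bash
python3 -m jog '[{"claw":10,"dx":0,"dy":0,"dz":1,"spin":0},{"claw":10,"dx":0,"dy":0,"dz":2,"spin":0},{"claw":10,"dx":0,"dy":0,"dz":2,"spin":0},{"claw":10,"dx":0,"dy":0,"dz":2,"spin":0},{"claw":10,"dx":0,"dy":0,"dz":2,"spin":0},{"claw":10,"dx":0,"dy":0,"dz":2,"spin":0}]'
python3 - <<'E'
from h import *
f,X,K,T=grab("wrist"); P=pose(); z=P[2,3]
save(f,"w5.png")
L=(X-[.4845,-.092,0]); a=np.radians(14.7); x=L[...,0]*np.cos(a)+L[...,1]*np.sin(a); y=-L[...,0]*np.sin(a)+L[...,1]*np.cos(a)
for n,m in dict(nest_rim=(x<-.052)&(x>-.058)&(abs(y)<.03),cover_m=(x<-.038)&(x>-.048)&(abs(y)<.025)&(abs(y)>.01),cover_L=(abs(x+.03)<.015)&(y>.015)&(y<.028),cover_R=(abs(x+.03)<.015)&(y<-.015)&(y>-.028),housing=(abs(x)<.05)&(y<-.05)&(y>-.065)).items():
    q=X[m][:,2]; q=q[q>.03]; print(n,len(q),np.percentile(q,[10,50,90]).round(4) if len(q) else '')
print(P[:3,3],get_state()["ft_force"])
E
```

```text
time: 12.8
position: [0.4847, -0.0935, 0.1037]
tool_rot: [0.395, -3.117, 0.0]
ft_force: [-4.6, 2.7, 10.5]
grip_width: 0.177
grip_force: 40.0
nest_rim 1145 [0.0697 0.0706 0.0714]
cover_m 3406 [0.0843 0.1728 0.183 ]
cover_L 8279 [0.0849 0.185  0.1977]
cover_R 8287 [0.0849 0.185  0.1977]
housing 4750 [0.0462 0.172  0.1961]
[ 0.48471624 -0.09346777  0.10366561] [-4.41457052  3.87127738 11.06405111]
```

View pics/w5.png

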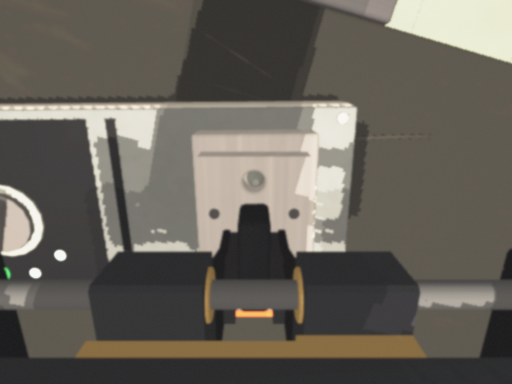

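The cover is seated on the nest with the dowel showing in the small hole (254,180). The nest rim has dropped about 8 mm (0.0788→0.0706), and the cover top stands 14.3 mm above it, so it is flush at that end. Hold for over 2 s, then check tilt.

```bash
python3 -m jog '[{"claw":10,"dz":0.5},{"claw":10,"dz":0.5},{"claw":10,"dz":0.5},{"claw":10,"dz":0.5},{"claw":10,"dz":0.5},{"claw":10,"dz":0.5},{"claw":10,"dz":0.5},{"claw":10,"dz":0.5},{"claw":10,"dz":0.5},{"claw":10,"dz":0.5},{"claw":10,"dz":0.5},{"claw":10,"dz":0.5},{"claw":10,"dz":0.5},{"claw":10,"dz":0.5},{"claw":10,"dz":0.5},{"claw":10,"dz":0.5},{"claw":10,"dz":0.5},{"claw":10,"dz":0.5}]'
python3 -m jog '[{"claw":10},{"claw":10},{"claw":10},{"claw":10},{"claw":10},{"claw":10},{"claw":10},{"claw":10},{"claw":10},{"claw":10},{"claw":10},{"claw":10},{"claw":10},{"claw":10},{"claw":10},{"claw":10},{"claw":10},{"claw":10}]'
python3 - <<'E'
from h import *
a=np.radians(14.7)
for n in("wrist","scene","side"):
    f,X,K,T=grab(n)
    if n=="side": save(cv2.resize(f[120:220,240:370],None,fx=5,fy=5,interpolation=cv2.INTER_CUBIC),"s2.png")
    L=(X-[.4845,-.092,0]); x=L[...,0]*np.cos(a)+L[...,1]*np.sin(a); y=-L[...,0]*np.sin(a)+L[...,1]*np.cos(a)
    for y0,y1 in((-.028,-.012),(.012,.028)):
        for lo in np.arange(-.06,.06,.02):
            q=X[(x>lo)&(x<lo+.02)&(y>y0)&(y<y1)][:,2]; q=q[(q>.06)&(q<.092)]
            if len(q)>3: print(n,y0,round(lo,2),len(q),np.percentile(q,[10,50,90]).round(4))
E
```

```text
wrist -0.028 -0.06 1263 [0.0697 0.0791 0.085 ]
wrist -0.028 -0.04 1045 [0.0838 0.0846 0.0853]
wrist -0.028 -0.02 759 [0.0838 0.0847 0.0856]
wrist -0.028 0.0 112 [0.0837 0.0845 0.0854]
wrist 0.012 -0.06 1235 [0.07   0.0799 0.0851]
wrist 0.012 -0.04 1027 [0.0839 0.0846 0.0854]
wrist 0.012 -0.02 811 [0.0839 0.0847 0.0856]
wrist 0.012 0.0 143 [0.0839 0.0846 0.0853]
scene -0.028 -0.06 33 [0.0686 0.0788 0.0843]
scene -0.028 -0.04 19 [0.0836 0.0851 0.0869]
scene 0.012 -0.06 40 [0.0692 0.0758 0.0846]
scene 0.012 -0.04 38 [0.0718 0.082  0.0857]
scene 0.012 -0.02 32 [0.0721 0.082  0.0854]
scene 0.012 0.0 33 [0.0707 0.0823 0.0856]
scene 0.012 0.02 33 [0.0709 0.0805 0.0861]
scene 0.012 0.04 20 [0.0696 0.0799 0.0842]
side -0.028 -0.06 12 [0.0685 0.0808 0.0826]
side -0.028 -0.04 10 [0.0819 0.0826 0.0835]
side -0.028 0.02 12 [0.0808 0.0827 0.0834]
side -0.028 0.04 14 [0.0691 0.0816 0.0832]
side 0.012 -0.06 15 [0.0664 0.0802 0.0838]
side 0.012 -0.04 19 [0.075  0.0816 0.0837]
side 0.012 -0.02 27 [0.0753 0.0821 0.0847]
side 0.012 0.0 25 [0.0771 0.0824 0.0841]
side 0.012 0.02 25 [0.0734 0.0817 0.0835]
side 0.012 0.04 23 [0.0682 0.0786 0.0826]$[0]: bad value
$[0]: bad value
```

View pics/s2.png

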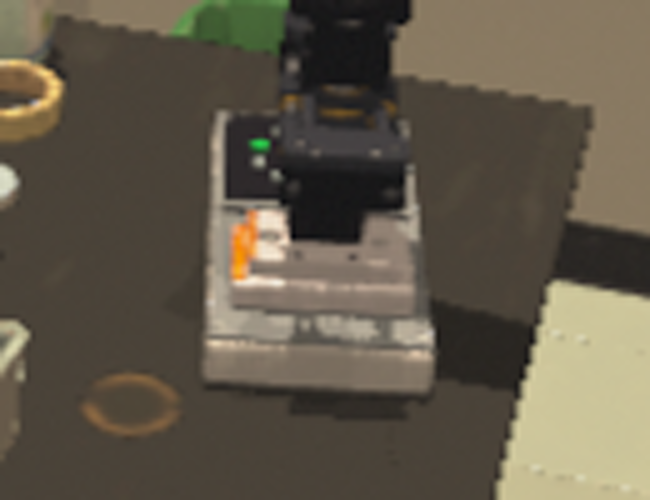

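The cover is level, and the orange ends coincide at (243,245) in the crop. The hold rows were refused because they lacked fields, so I'll resend them in full.

```bash
python3 -m jog '[{"claw":10,"dx":0,"dy":0,"dz":0.4,"spin":0},{"claw":10,"dx":0,"dy":0,"dz":0.4,"spin":0},{"claw":10,"dx":0,"dy":0,"dz":0.4,"spin":0},{"claw":10,"dx":0,"dy":0,"dz":0.4,"spin":0},{"claw":10,"dx":0,"dy":0,"dz":0.4,"spin":0},{"claw":10,"dx":0,"dy":0,"dz":0.4,"spin":0},{"claw":10,"dx":0,"dy":0,"dz":0.4,"spin":0},{"claw":10,"dx":0,"dy":0,"dz":0.4,"spin":0},{"claw":10,"dx":0,"dy":0,"dz":0.4,"spin":0},{"claw":10,"dx":0,"dy":0,"dz":0.4,"spin":0},{"claw":10,"dx":0,"dy":0,"dz":0.4,"spin":0},{"claw":10,"dx":0,"dy":0,"dz":0.4,"spin":0},{"claw":10,"dx":0,"dy":0,"dz":0.4,"spin":0},{"claw":10,"dx":0,"dy":0,"dz":0.4,"spin":0},{"claw":10,"dx":0,"dy":0,"dz":0.4,"spin":0},{"claw":10,"dx":0,"dy":0,"dz":0.4,"spin":0},{"claw":10,"dx":0,"dy":0,"dz":0.4,"spin":0},{"claw":10,"dx":0,"dy":0,"dz":0.4,"spin":0}]'
python3 -m jog '[{"claw":10,"dx":0,"dy":0,"dz":0,"spin":0},{"claw":10,"dx":0,"dy":0,"dz":0,"spin":0},{"claw":10,"dx":0,"dy":0,"dz":0,"spin":0},{"claw":10,"dx":0,"dy":0,"dz":0,"spin":0},{"claw":10,"dx":0,"dy":0,"dz":0,"spin":0},{"claw":10,"dx":0,"dy":0,"dz":0,"spin":0},{"claw":10,"dx":0,"dy":0,"dz":0,"spin":0},{"claw":10,"dx":0,"dy":0,"dz":0,"spin":0},{"claw":10,"dx":0,"dy":0,"dz":0,"spin":0},{"claw":10,"dx":0,"dy":0,"dz":0,"spin":0},{"claw":10,"dx":0,"dy":0,"dz":0,"spin":0},{"claw":10,"dx":0,"dy":0,"dz":0,"spin":0},{"claw":10,"dx":0,"dy":0,"dz":0,"spin":0},{"claw":10,"dx":0,"dy":0,"dz":0,"spin":0},{"claw":10,"dx":0,"dy":0,"dz":0,"spin":0},{"claw":10,"dx":0,"dy":0,"dz":0,"spin":0}]'
python3 - <<'E'
from h import *
f,X,K,T=grab("wrist")
a=np.radians(14.7);L=(X-[.4845,-.092,0]); x=L[...,0]*np.cos(a)+L[...,1]*np.sin(a); y=-L[...,0]*np.sin(a)+L[...,1]*np.cos(a)
print("rim",np.nanmedian(X[(x<-.053)&(x>-.058)&(abs(y)<.03)][:,2]),pose()[:3,3],get_state()["ft_force"])
E
```

```text
time: 14.5
position: [0.4847, -0.0935, 0.1033]
tool_rot: [0.395, -3.117, 0.0]
ft_force: [-4.9, 4.3, 10.4]
grip_width: 0.179
grip_force: 40.0
time: 15.83
position: [0.4847, -0.0934, 0.1033]
tool_rot: [0.395, -3.117, 0.0]
ft_force: [-5.3, 4.3, 10.3]
grip_width: 0.18
grip_force: 40.0
rim 0.07015697249048 [ 0.48470267 -0.09343716  0.10329815] [-4.05210696  3.02551006 10.03474322]
```

Held for over 3 s with about 8.5 mm of travel. Handing in.

```bash
python3 -c "
from bench import *
print(close_job())"
```

```text
the job is handed in; nothing more can be done
None
```

The job is handed in at about 16 s: the selector is at the green mark, and the cover is fitted flush with the orange edges together. The pair was pressed down about 8 mm, held for over 3 s, and is still being pressed; no verdict came back.

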